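Free the seized sample tube

TASK

The yellow-capped sample tube has seized in its centrifuge bucket: a straight pull only drags the heavy bucket up with it. Take the tube by its cap and work it loose by twisting it back and forth, a good thirty degrees or more each way, while easing it upward, never letting the bucket rise more than a finger's breadth off its seat, then stand the tube upright in the white tray and let go. Leave the red-capped and purple-capped tubes where they are.

Things in the scene. Friction and masses are not known exactly. Their poses are not given: they have to be found in the camera images.
- yellow_tube: The seized sample tube, to be freed: round, flat-bottomed, 110 mm tall, 70 g; body 30 mm in diameter, yellow cap 34 mm in diameter over its top 28 mm. Origin at the centre of the underside, z up along the tube. Pulled straight it resists with about 25 to 35 N; while it is being turned, a few newtons raise it, 4 to 6 mm for each radian turned. Turning takes about 0.4 N m.
- yellow_tube_cap (a point): Middle of the yellow cap, on the tube's axis, 96 mm above the tube's underside. Any direction of grasp round the cap will do; turn about this axis.
- bucket (a joint): How far the bucket holding the yellow tube is lifted off its seat, in m: 0 seated. The bucket is an aluminium cup 67 mm tall, 68 mm over its rim, bore 34 mm wide; 1.8 kg, held down by its weight alone, in a black square cradle 90 mm wide. It cannot turn, but goes straight up with little force beyond its weight, and sinks back when let go.
- bucket_floor (a point): Centre of the bucket's inner floor, on which the tube stands; 18 mm above the bench when seated, the rim 59 mm above this point. Axes as the cradle's, z up; the tube starts with its x axis along this one's. Rubber nubs in the bore, 4 and 13 mm above this floor, grip the tube until it has risen about 15 mm in the bucket; after that it slides out freely.
- tray: White open tray, fixed, outer size 160 mm (its x) by 130 mm (its y), 22 mm high, walls and floor 4 mm thick. Origin at the centre of the underside.
- red_tube: A tube of the same shape with a red cap, standing loosely in a second, similar bucket: leave alone. Origin at the centre of its underside.
- purple_tube: A tube of the same shape with a purple cap, standing on the bench beyond the buckets: leave alone. Origin at the centre of its underside.
Mind the look-alikes: they are no part of the job. What is shaped like the yellow_tube but green, grey or turquoise is not meant.

How it is judged:
By the outcome, as a careful person would: the job done as asked, in the order asked, and still so for the second after the job is handed in, with the robot touching nothing.
It also fails if it takes over 64 s, if anything falls off the work surface, if the arm or the gripper's body presses on something with over 40 N, if the wrist force passes 120 N, or if a joint passes its speed limit or range.

ROBOT

A 7-joint arm with a two-finger parallel gripper is mounted at the origin on the work surface. World frame = base frame: x ahead of the robot, y to its left, z up, the work surface at z = 0. Lengths are in mm, angles in rad, forces in N, time in s.
With the tool pointing down it reaches from about 425 to 825 mm from the base axis. Payload 3.6 kg.
Tool frame: the origin (TCP) lies between the finger pads; the fingertips stand 25 mm ahead of it and the grasp point (between the pads) lies 6 mm ahead of it; x points along the fingers, y is the direction in which the jaws open and shut, and the axes are right-handed (so a half turn about x gives the same grasp; the last joint's range is limited). The gripper opens to 85 mm and grips with 20 to 120 N. Pads are 22 mm wide; open, the fingers measure 114 mm over their backs; the gripper's body (76 mm by 85 mm) begins 54 mm behind the grasp point. The pads swing forward as they close: fully open they stand 13 mm farther back than shut.
Start: joints at [-1.188, 0.615, -0.013, 1.423, 0.008, 1.103, -0.04], TCP at [258.943, 596.165, 256.297] pointing down, gripper open.
Joint ranges: [-3.12, 3.12], [-0.3, 2.06], [-1.34, 1.32], [0.26, 2.42], [-1.36, 4.5], [0.01, 1.98], [-2.84, 2.84]. Speed limits (rad/s): [2.79, 2.79, 3.14, 3.14, 3.14, 3.14, 3.14].

INTERFACE

Orientations are given as a rotation vector (axis times angle).
In Python, from bench import arm, kin, vision, job_done, finder gives the robot as it stands. The module is installed in compiled form; this text tells all that it offers. Calls block until the motion is done:
- arm.move_to(position, orientation): joint-space move of the TCP to a pose.
- arm.move_l(position, orientation=None, max_speed=150): straight line of the TCP; orientation=None keeps the orientation; max_speed is the mean speed in mm/s.
- arm.move_joints(angles): joint-space move.
- arm.move_gripper(opening, f_grip=None): finger opening in mm; f_grip is the grip in N (None keeps the last); returns when the fingers have stopped.
- arm.pause(seconds).
- kin.solve_ik(position, orientation): joint angles nearest the present ones, or None.
- arm.observe(): the state.
- vision.get_image(name): name is "scene" or "top"; returns a dict with "frame" (420x560x3 uint8, red, green, blue), "z_map" (420x560 float32, mm along the optical axis (not along the pixel's ray), 0 where there is no reading), "mtx" (3x3 intrinsics, pixels), "k1" (the pictures are not rectified: a ray, as slopes to the right and down, at radius r is drawn at 1 + k1 r^2 times it, then the intrinsics apply), "cam_to_world" (4x4, takes a point from camera to world coordinates). Camera axes: x right, y up, looking along -z (the intrinsics and any distortion apply to the point x, -y, -z); pixel columns grow to the right and rows downward; lengths in mm; the calibration is good to about 2 mm. A picture is of the moment at which its call begins.
A pose or a line that the arm cannot do raises arm.MotionError and nothing moves.
- job_done(): hands the job in, once; it reports no verdict.
Trained networks look in the newest picture that a camera, given by its name, has taken for a name from the list of things; names that differ only in an ending like _2 or _b are one class to them, and where a whole thing is asked for, a point or a joint stands for the part that bears it (a point fixed in the world has none). Each returns a list of dicts, best first, with "confidence" (0 to 1); they miss things now and then, are a little off and sometimes report something else, mostly with a low value. They report only what shows in the picture. A call takes as long as a camera call. They do not tell look-alikes from the thing itself.
- finder.boxes_of(camera, name): "rect" ([left, top, right, bottom] in pixels, round what is visible of it).
- finder.cut_out(camera, name): "region" (420x560 bool, what is visible of it) and "rect" ([left, top, right, bottom] in pixels, round what is visible of it).
- finder.landmark_of(camera, name): "point" ([column, row] in pixels: a listed point, or the origin of a listed thing).
The state is a dict: "clock": time; "q": joint angles; "qvel": joint speeds; "joint_torque": joint torques, N m; "tcp_pos": TCP position; "tcp_rot": TCP orientation; "force": force on the tool from outside, world axes, zero at the start; "wrist_torque": the same for the moment, N m; "grip_width": finger opening in mm.
Only numpy, scipy, OpenCV 4.12 (cv2) and the standard library are available. Lean on these libraries where they do the work, as an engineer would, in place of code of your own. Each camera call takes 0.05 s, during which the arm holds its last target. There are 200 camera calls.

## Working session

There is one attempt and no reset: what is moved stays moved. The work goes in short steps, each a Python script; the robot and the scene stay as the last script left them, time stands still between calls to the robot, and variables do not carry over. Pictures are saved under pics/ and viewed, about 8 in all and at most 12, crops included, and the job is handed in when it is done.

```bash
mkdir -p pics
cat > h.py <<'E'
import numpy as np, cv2
from bench import arm, kin, vision, job_done, finder
from scipy.spatial.transform import Rotation as R
def pix2world(im,u,v,z):
    K=im["mtx"];k=im["k1"]
    d=np.array([(u-K[0,2])/K[0,0],(v-K[1,2])/K[1,1]]);s=d.copy()
    for _ in range(20): s=d/(1+k*(s@s))
    p=np.array([s[0]*z,-s[1]*z,-z,1]); return (im["cam_to_world"]@p)[:3]
def ray(im,u,v):
    o=im["cam_to_world"][:3,3]; d=pix2world(im,u,v,1000.)-o; return o,d/np.linalg.norm(d)
def at_z(im,u,v,z):
    o,d=ray(im,u,v); return o+d*(z-o[2])/d[2]
def tri(r):
    A=sum(np.eye(3)-np.outer(d,d) for o,d in r); b=sum((np.eye(3)-np.outer(d,d))@o for o,d in r)
    return np.linalg.solve(A,b)
def save(im,n): cv2.imwrite(f"pics/{n}.png",cv2.cvtColor(im["frame"],cv2.COLOR_RGB2BGR))
E
python3 - <<'E'
from h import *
np.set_printoptions(precision=1,suppress=True)
ims={}
for c in("scene","top"):
    im=ims[c]=vision.get_image(c); save(im,c+"1"); print(c,im["cam_to_world"][:3,3],-im["cam_to_world"][:3,2],im["k1"])
    for n in("yellow_tube_cap","bucket_floor","tray","yellow_tube","red_tube","purple_tube"):
        for d in finder.landmark_of(c,n)[:2]:
            u,v=d["point"]; print(n,np.round(d["point"],1),round(d["confidence"],2),at_z(im,u,v,114 if "cap" in n else 0))
print(arm.observe())
E
cd pics; python3 -c "
import cv2,numpy as np
cv2.imwrite('both1.png',cv2.resize(np.hstack([cv2.imread('scene1.png'),cv2.imread('top1.png')]),(800,300)))"
```

```text
scene [1219.7  -35.7  744.2] [-0.7  0.1 -0.7] 0.007959989317361575
yellow_tube_cap [342.2 173.1] 0.94 [417.8 202.8 114. ]
yellow_tube_cap [369.4 190.9] 0.86 [494.2 252.6 114. ]
bucket_floor [360.9 220.2] 0.96 [477.3 251.    0. ]
tray [269.2 232.1] 0.75 [493.4   7.7   0. ]
yellow_tube [322.  230.2] 0.89 [502.  142.9   0. ]
yellow_tube [268.1 231.2] 0.73 [489.8   5.2   0. ]
red_tube [164.6 235.1] 0.62 [ 473.6 -257.1    0. ]
purple_tube [281.5 302.9] 0.82 [710.4  15.6   0. ]
top [ 406.9   21.4 1121.5] [ 0.1 -0.  -1. ] -0.2108535815639858
yellow_tube_cap [223.6 229.8] 0.88 [502.8 137.  114. ]
yellow_tube_cap [184.  285.7] 0.75 [394.8 209.2 114. ]
bucket_floor [177.1 236.9] 0.72 [496.3 249.2   0. ]
tray [289.9 239.5] 0.67 [496.    9.2   0. ]
yellow_tube [180.4 237.9] 0.91 [494.3 242.    0. ]
yellow_tube [129.6 234.4] 0.72 [499.  353.7   0. ]
red_tube [412.6 243.6] 0.67 [ 491.7 -253.3    0. ]
purple_tube [290.6 140.3] 0.59 [711.5  11.7   0. ]
{'clock': 0.7, 'q': array([-1.2,  0.6, -0. ,  1.4,  0. ,  1.1, -0. ]), 'qvel': array([ 0., -0.,  0., -0., -0., -0., -0.]), 'joint_torque': array([ -0. , -46.9,   0.3, -17.1,   0. ,   0. ,  -0. ]), 'tcp_pos': array([258.9, 596.2, 256.3]), 'tcp_rot': array([ 0.3,  1.5, -0.3]), 'force': array([ 0.2,  0.2, -0.3]), 'wrist_torque': array([0. , 0.1, 0. ]), 'grip_width': 85.49025103618847}
```

View pics/scene1.png

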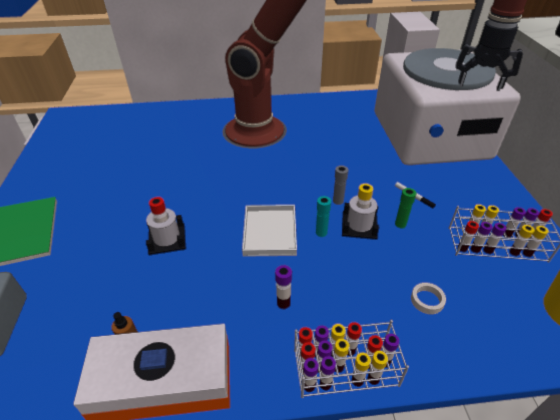

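View pics/top1.png

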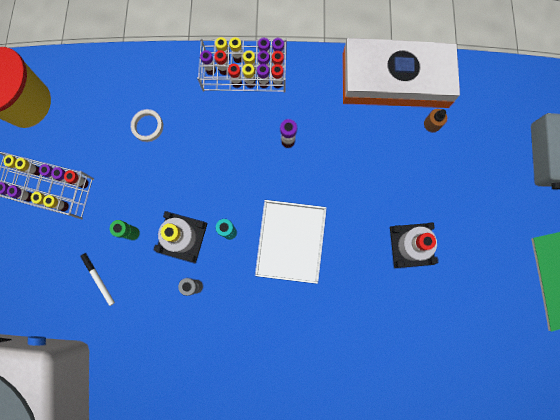

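Yellow cap in its bucket is at scene (366,190) and top (169,232). The tray is at scene (270,230) and top (290,241). Grey, turquoise and green stand around the bucket, about 105 mm away. Next I measure the cap and tray from both views.

```bash
cat >> h.py <<'E'
def yellow(im,rect):
    h=cv2.cvtColor(im["frame"],cv2.COLOR_RGB2HSV); m=np.zeros(h.shape[:2],bool); l,t,r,b=rect
    hh=h[t:b,l:r]; m[t:b,l:r]=(hh[...,0]>18)&(hh[...,0]<34)&(hh[...,1]>130)&(hh[...,2]>90); return m
def cloud(im,m):
    v,u=np.nonzero(m&(im["z_map"]>0)); return np.array([pix2world(im,a,b,im["z_map"][b,a]) for a,b in zip(u,v)])
E
python3 - <<'E'
from h import *
np.set_printoptions(precision=1,suppress=True)
R_={"scene":(345,170,390,215),"top":(150,215,195,260)}; rays=[]
for c in R_:
    im=vision.get_image(c); m=yellow(im,R_[c]); P=cloud(im,m); v,u=np.nonzero(m)
    z=np.percentile(P[:,2],90); T=P[P[:,2]>z-4]
    print(c,m.sum(),"topz",z,"rect",(u.min(),v.min(),u.max(),v.max()),"top c",(T.min(0)+T.max(0))/2,T.mean(0),"all ext",P.min(0),P.max(0))
    for n in("yellow_tube_cap","tray"):
        for d in finder.landmark_of(c,n):
            p=d["point"]
            if n=="tray" and d["confidence"]>.5 or (n!="tray" and R_[c][0]<p[0]<R_[c][2] and R_[c][1]<p[1]<R_[c][3]): print(n,p,d["confidence"]); rays.append((n,ray(im,*p)))
    if c=="top":
        f=im["frame"].astype(int); w=np.zeros(m.shape,bool); w[190:295,245:335]=(f[190:295,245:335].min(2)>150)
        P=cloud(im,w); print("tray",P.mean(0),np.percentile(P[:,2],[5,50,98]),cv2.minAreaRect(P[:,:2].astype(np.float32)))
for n in("yellow_tube_cap","tray"):
    r=[x for k,x in rays if k==n]
    if len(r)>1: print(n,tri(r))
tc=[496,248,150]
for yaw in np.arange(-180,181,30):
    r=(R.from_euler("z",yaw,degrees=True)*R.from_euler("y",90,degrees=True))
    q=kin.solve_ik(tc,r.as_rotvec()); print(yaw,r.as_matrix()[:,1],q)
E
```

```text
scene 170 topz 128.89013205998185 rect (np.int64(359), np.int64(184), np.int64(372), np.int64(199)) top c [498.4 239.7 127.8] [500.9 239.5 127.8] all ext [481.3 224.  102.8] [516.1 255.4 130.6]
yellow_tube_cap [363.5, 191.2] 0.9
tray [267.3, 231.0] 0.78
top 199 topz 129.5311321629445 rect (np.int64(161), np.int64(224), np.int64(179), np.int64(241)) top c [495.  238.7 128.6] [495.  238.6 128. ] all ext [479.  222.1 109.1] [510.3 255.3 131.7]
yellow_tube_cap [173.1, 234.6] 0.75
tray [289.2, 239.3] 0.68
tray [179.9, 238.2] 0.51
tray [491.2   8.    5.5] [ 0.2  4.  23.1] ((492.1553955078125, 8.006828308105469), (133.32305908203125, 161.1772918701172), 84.10609436035156)
yellow_tube_cap [492.  236.6 112.4]
tray [500.9  79.2  64.2]
-180 [ 0. -1.  0.] [-0.9  0.7  0.6  1.8 -0.5  0.8 -1.6]
-150 [ 0.5 -0.9  0. ] [-0.8  0.6  0.5  1.8 -0.4  0.8 -1.1]
-120 [ 0.9 -0.5  0. ] [-0.7  0.6  0.4  1.8 -0.3  0.7 -0.7]
-90 [1. 0. 0.] [-0.7  0.6  0.2  1.8 -0.2  0.7 -0.3]
-60 [0.9 0.5 0. ] [-0.6  0.6  0.1  1.8 -0.1  0.7  0.1]
-30 [0.5 0.9 0. ] [-0.5  0.6  0.   1.8 -0.   0.7  0.6]
0 [0. 1. 0.] [-0.4  0.6 -0.1  1.8  0.1  0.7  1. ]
30 [-0.5  0.9  0. ] [-0.4  0.6 -0.2  1.8  0.2  0.7  1.4]
60 [-0.9  0.5  0. ] [-0.3  0.6 -0.4  1.8  0.3  0.8  1.8]
90 [-1.  0.  0.] [-0.2  0.6 -0.5  1.8  0.4  0.8  2.2]
120 [-0.9 -0.5  0. ] [-0.1  0.7 -0.6  1.8  0.5  0.8  2.7]
150 [-0.5 -0.9  0. ] [-1.1  0.9  1.1  1.8 -0.9  1.1 -1.7]
180 [-0. -1.  0.] [-0.9  0.7  0.6  1.8 -0.5  0.8 -1.6]
```

Cap axis is about (497,239) with the top at z 128.5, so its middle is at z 114. The tray centre is about (492,8). I'll approach and grasp.

```bash
cat >> h.py <<'E'
def rv(yaw): return (R.from_euler("z",yaw,degrees=True)*R.from_euler("y",90,degrees=True)).as_rotvec()
def st(s=""):
    o=arm.observe(); print(s,"t%.2f"%o["clock"],"p",np.round(o["tcp_pos"],1),"F",np.round(o["force"],1),"M",np.round(o["wrist_torque"],2),"w%.1f"%o["grip_width"],"q7 %.2f"%o["q"][6],flush=True); return o
E
python3 - <<'E'
from h import *
arm.move_to([497,239,260],rv(-60)); st("above")
arm.move_l([497,239,121],max_speed=100); st("down")
arm.move_gripper(36,20); st("36")
arm.move_gripper(25,20); st("20N")
for c in("scene","top"): im=vision.get_image(c); save(im,c+"2")
a=cv2.imread("pics/scene2.png")[120:270,270:470]; b=cv2.imread("pics/top2.png")[165:315,80:280]
cv2.imwrite("pics/g2.png",cv2.resize(np.hstack([a,b]),(800,300),interpolation=cv2.INTER_CUBIC))
E
```

```text
above t2.58 p [496.3 241.1 259.9] F [-0.3 -0.3  0.2] M [-0.01 -0.05  0.  ] w85.4 q7 0.14
down t4.12 p [497.4 239.2 121.6] F [-0.4  0.  -0.3] M [ 0.03 -0.01 -0.02] w85.7 q7 0.17
36 t4.66 p [497. 239. 121.] F [-0.4  0.2  0.3] M [-0.02 -0.03  0.  ] w36.2 q7 0.17
20N t4.88 p [497.5 239.2 121.2] F [1.3 0.5 0.3] M [ 0.1  -0.2   0.03] w33.6 q7 0.17
```

View pics/g2.png

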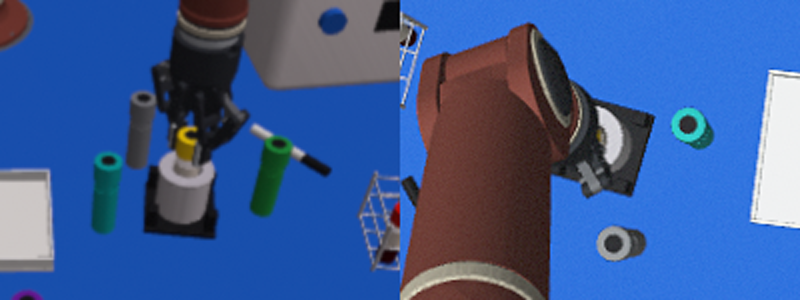

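The pads hold the cap centrally (1.3 N side force, width 33.6). The view shows the gripper on the yellow cap with its neighbours clear. I'll tighten and do one test swing.

```bash
cat >> h.py <<'E'
def swing(p,y0,y1,rate=3.5,T=1.8):
    d=rate*np.radians(abs(y1-y0)); T=T*abs(y1-y0)/90
    p=p+[0,0,d]; arm.move_l(p,rv(y1),max_speed=d/T); st(f"yaw{y1}"); return p
E
python3 - <<'E'
from h import *
arm.move_gripper(25,100); st("100N")
p=np.array([497.,239,121]); p=swing(p,-60,-15); p=swing(p,-15,-105); print(p)
im=vision.get_image("scene"); save(im,"scene3")
cv2.imwrite("pics/g3.png",cv2.resize(np.hstack([cv2.imread(f"pics/scene{i}.png")[165:245,325:405] for i in(2,3)]),(800,400),interpolation=cv2.INTER_CUBIC))
E
```

```text
100N t5.19 p [497.5 239.3 121.5] F [ 1.3 -0.1  4.9] M [ 0.05 -0.13 -0.  ] w31.5 q7 0.17
yaw-15 t6.24 p [496.7 240.1 122.3] F [  3.5   4.2 -12.9] M [ 1.25 -0.93 -0.09] w31.7 q7 0.75
yaw-105 t8.19 p [495.4 238.1 127.9] F [  0.9   0.2 -18.1] M [-0.13 -0.52 -0.  ] w31.8 q7 -0.41
[497.         239.         129.24668072]
```

View pics/g3.png

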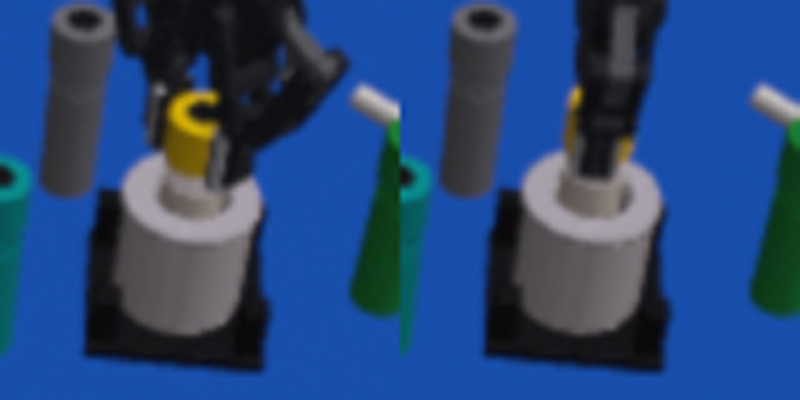

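```bash
cat >> h.py <<'E'
def rim(tag=""):
    for c in("scene","top"):
        im=vision.get_image(c)
        d=[x for x in finder.cut_out(c,"bucket") if (x["rect"][0]>300 if c=="scene" else x["rect"][0]<230)]
        if not d: print(c,"no bucket"); continue
        P=cloud(im,d[0]["region"]); f=im["frame"]
        r=np.hypot(P[:,0]-496,P[:,1]-239); Q=P[(r>20)&(r<33)&(P[:,2]>60)&(P[:,2]<105)]
        m=yellow(im,(330,160,400,220) if c=="scene" else (140,205,205,270)); Y=cloud(im,m)
        print(tag,c,"rim z med %.1f p75 %.1f n%d"%(np.median(Q[:,2]),np.percentile(Q[:,2],75),len(Q)) if len(Q) else "-", "yellow z %s n%d"%(np.round(np.percentile(Y[:,2],[5,95]),1),len(Y)) if len(Y) else "")
E
python3 - <<'E'
from h import *
rim(); st()
p=np.array([497.,239,129.25-4]); arm.move_l(p,max_speed=20); st("lowered4"); rim()
E
```

```text
scene rim z med 77.0 p75 78.0 n247 yellow z [114.7 135. ] n15
 top rim z med 77.2 p75 78.6 n247 yellow z [116.8 132.9] n20
 t8.44 p [495.5 238.4 128.6] F [ -0.7  -0.8 -18.1] M [-0.25 -0.11 -0.04] w31.7 q7 -0.41
lowered4 t8.79 p [496.1 238.9 127.1] F [-4.  -2.2 -0.1] M [-0.59  1.34  0.03] w31.8 q7 -0.41
 scene rim z med 76.5 p75 77.6 n212 yellow z [113.9 144.8] n10
 top rim z med 76.5 p75 77.7 n252 yellow z [114.7 138.1] n19
```

The bucket has risen only about 0.5 mm while the tube is about 6 mm up. I'll continue swinging and check the rim after each swing.

Run:
```python
from h import *
p=np.array([497.,239,127.])
y=-105
for n in(-15,-105,-15):
    p=swing(p,y,n,3.3,1.6); y=n; rim()
print(p)
```

```text
yaw-15 t11.28 p [497.3 239.3 132.1] F [  1.5   1.9 -17.4] M [ 0.52 -0.36  0.1 ] w31.9 q7 0.75
 scene rim z med 76.8 p75 77.8 n232 yellow z [115.4 140.4] n179
 top rim z med 77.2 p75 78.4 n201 
yaw-105 t13.23 p [497.7 239.4 138.6] F [-0.9 -0.1  3.7] M [0.04 0.45 0.06] w31.6 q7 -0.42
 scene rim z med 76.6 p75 77.6 n222 yellow z [125.3 146.6] n13
 top rim z med 76.3 p75 77.6 n270 yellow z [125.9 152.1] n19
yaw-15 t15.18 p [497.3 239.1 142.5] F [-0.2 -0.5 -1.2] M [ 0.07 -0.12  0.  ] w31.9 q7 0.76
 scene rim z med 76.5 p75 77.5 n238 yellow z [126.6 150.4] n186
 top rim z med 76.7 p75 78.1 n193 yellow z [129.5 139.5] n2
[497.         239.         142.55088364]
```

Run:
```python
from h import *
arm.move_l([497,239,156],max_speed=20); st("lift"); rim()
arm.move_l([497,239,248],rv(-60),max_speed=70); st("high"); rim()
arm.move_l([492,8,248],rv(-60),max_speed=120); st("over tray")
arm.move_l([492,8,135],max_speed=80); st("down"); arm.pause(.3)
im=vision.get_image("scene"); save(im,"scene4"); im2=vision.get_image("top"); save(im2,"top4")
cv2.imwrite("pics/g4.png",cv2.resize(np.hstack([im["frame"][110:290,160:400,::-1],im2["frame"][150:330,180:420,::-1]]),(800,300),interpolation=cv2.INTER_CUBIC))
for r in finder.cut_out("scene","yellow_tube"): print(r["rect"],r["confidence"])
```

```text
lift t16.21 p [496.9 238.9 156. ] F [ 0.2 -0.1 -0.5] M [-0.   -0.07 -0.02] w31.5 q7 0.76
 scene rim z med 76.4 p75 77.5 n237 yellow z [139.6 164.2] n190
 top rim z med 76.6 p75 77.8 n226 yellow z [142.8 142.8] n1
high t17.88 p [496.7 238.9 247.6] F [ 0.3 -0.3 -1. ] M [-0.01 -0.03  0.  ] w32.1 q7 0.12
 scene rim z med 76.4 p75 77.6 n279 
top no bucket
over tray t20.15 p [492.    8.8 247.9] F [-0.7  0.1 -1.2] M [ 0.04  0.02 -0.  ] w31.4 q7 0.56
down t21.71 p [492.4   8.  135.5] F [-0.4  0.4  0. ] M [-0.07 -0.01  0.05] w31.5 q7 0.60
[393.4, 187.3, 417.9, 226.6] 0.82
[316.3, 194.1, 330.6, 239.0] 0.69
[335.2, 165.1, 348.8, 200.6] 0.68
[261.1, 181.8, 278.9, 226.3] 0.6
```

View pics/g4.png

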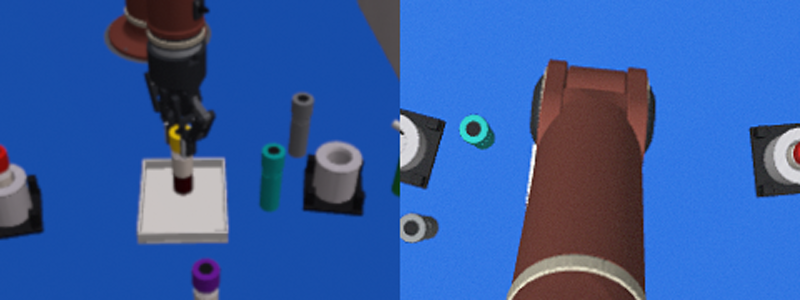

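The tube hangs upright over the tray and the bucket is empty and seated. I'll lower it until it touches.

Run:
```python
from h import *
z=112
arm.move_l([492,8,z],max_speed=40); st()
while z>98:
    z-=1.5; arm.move_l([492,8,z],max_speed=15); arm.pause(.1)
    f=np.mean([arm.observe()["force"][2] for _ in range(3)])
    if f>3.5: break
st("contact"); 
im=vision.get_image("scene"); cv2.imwrite("pics/g5.png",cv2.resize(im["frame"][150:270,200:360,::-1],(800,600),interpolation=cv2.INTER_CUBIC))
```

```text
t22.88 p [492.    8.  111.9] F [ 0.2  0.1 -0.1] M [-0.04 -0.06  0.  ] w31.8 q7 0.61
contact t24.28 p [492.4   7.9 107.5] F [-2.3  0.3 10.3] M [-0.    0.52  0.01] w31.7 q7 0.61
```

View pics/g5.png

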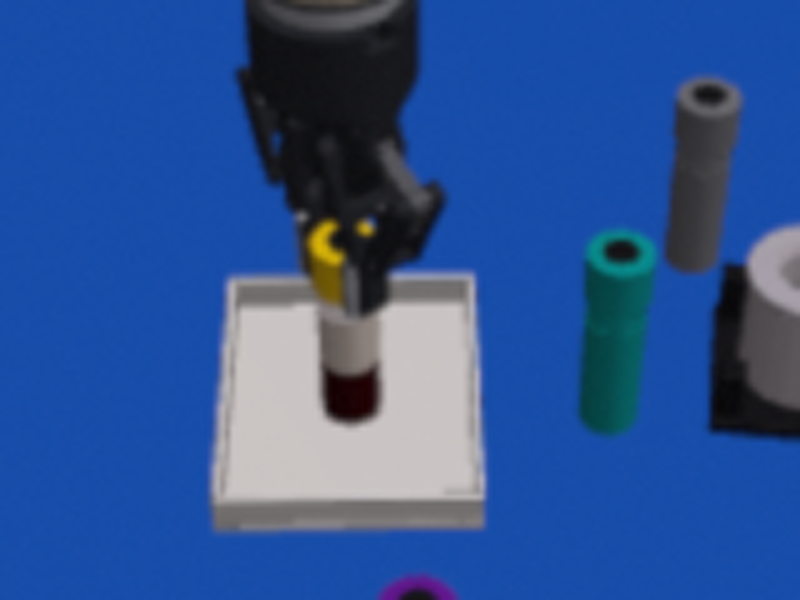

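The tube stands on the tray floor; contact came at the expected height. I'll release gently and retreat.

Run:
```python
from h import *
arm.move_gripper(38,20); arm.pause(.2); st("rel"); arm.move_gripper(65); st("open")
arm.move_l([492,8,135],max_speed=40); arm.move_l([492,8,260],max_speed=120); st("up")
arm.move_l([430,150,300],max_speed=150); arm.pause(.3); st("away")
im=vision.get_image("scene"); im2=vision.get_image("top")
Y=cloud(im,yellow(im,(245,150,300,240))); print("cap",np.round(Y.min(0),1),np.round(Y.max(0),1))
cv2.imwrite("pics/g6.png",cv2.resize(np.hstack([im["frame"][130:320,120:420,::-1],im2["frame"][110:300,140:440,::-1]]),(800,253),interpolation=cv2.INTER_CUBIC))
rim()
```

```text
rel t24.77 p [491.8   8.  105.7] F [ 0.1 -0.6 -0.2] M [0.03 0.03 0.03] w38.1 q7 0.61
open t25.14 p [492.   8. 106.] F [-0.2 -0.4  0.1] M [-0.01  0.02  0.  ] w64.8 q7 0.61
up t27.21 p [491.5   8.  259.3] F [ 0.1 -0.9 -0.5] M [0.   0.   0.01] w65.2 q7 0.56
away t28.73 p [430.2 149.5 299.9] F [0.4 0.7 0. ] M [0.02 0.03 0.  ] w65.4 q7 0.19
cap [477.   -6.4  87.9] [511.6  24.5 117.2]
 scene rim z med 76.6 p75 77.7 n283 
top no bucket
```

View pics/g6.png

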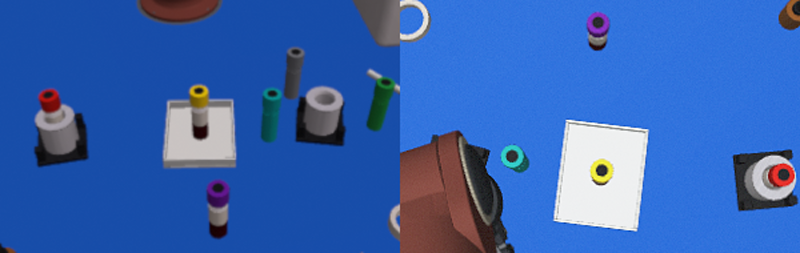

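The yellow tube stands upright in the middle of the tray, everything else looks unmoved, and the robot is clear, so I'm handing in.

```bash
python3 -c "
from h import *
job_done()"
```

```text
the job is handed in; nothing more can be done
```

The yellow tube is out of its bucket and standing upright, released, in the middle of the white tray. I handed the job in at about 29 s of the 64 s allowed.

- **Freeing it:** I gripped the cap at 100 N and twisted it 45° each way about the starting angle, five swings in all, rising about 3.3–3.5 mm per radian. After about 21 mm of rise the wrist force fell to near zero, so the tube was free.
- **Bucket:** I measured its rim between swings. It read 76.3–77.2 mm against 77 mm by the text, so it rose by about 0.5 mm at most in the readings. During the early swings it was nearly unweighted (about 18 N up at the wrist). I did not measure it during the swings themselves.
- **Last checks:** The cap spans x 477–512 and y −6 to 25, with its top at about 115 mm, as expected for a tube standing on the tray floor. The last picture shows it upright in both views, the bucket empty and seated, the red and purple tubes where they were, and the arm clear.
- **What failed or disagreed:**
  - The finder could not see the bucket in the last top view because the arm hid it; the scene view confirmed it was seated.
  - The finder sometimes confused the look-alike tubes, so I located the cap by colour and depth.

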